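# Fetch the ring cutter from under the draining rack

## Task

The small steel ring cutter has slipped under the draining rack in the blue glaze drip tray. Park the two pots on the pale wooden ware board, lift the rack out and park it there too, then put the cutter flat in the white dish to be rinsed. Finally seat the rack back in the tray and stand each pot upright on it again where it stood before; do not shift the roll of tape.

Things in the scene. Friction and masses are not known exactly. Their poses are not given: they have to be found in the camera images.
- drip_tray: Blue glaze drip tray, a stepped basin fixed to the table, 166 mm along x and 266 mm along y over the rim, 59 mm high. Origin: centre of its underside, on the table; z up. Well 120 (x) x 220 (y) mm inside, floor 6 mm above the origin; at 40 mm a level step runs all round, on which the rack sits, in a seat 150 x 250 mm that flares to about 157 x 257 mm at the rim.
- rack_handle (a point): Middle of the red handle of the dark wire draining rack (0.28 to 0.46 kg, loose, seated on the tray's step with 5 mm of play): over the rack's centre, 40 mm above its underside. Rack: 140 mm along x, 240 mm along y, grid 8 mm high, solid to the fingers. Handle bar along x, sleeve 14 mm thick, 56 mm long, 25 mm free height under it. Fits the tray either way round.
- grey_pot_mid (a point): Centre, half-way up, of the light grey-brown open clay pot, nearly straight-sided, outside diameter 57 to 60 mm, 58 mm high, 0.10 to 0.17 kg, loose; stands on one end of the rack, about 77 mm from the rack's middle, its foot 48 mm above the table. z up along the pot.
- dark_pot_mid (a point): Centre, half-way up, of the dark brown open clay pot, nearly straight-sided, outside diameter 60 to 64 mm, 70 mm high, 0.12 to 0.20 kg, loose; stands on the other end of the rack, its foot 48 mm above the table. z up along the pot.
- cutter_mid (a point): Centre, half-way up, of the small bright steel ring cutter: an open ring 48 mm across outside and 22 mm high, 0.04 kg, loose, standing on the floor of the tray's well and seen between the wires near the handle.
- board: Pale pale wooden ware board on two battens, fixed to the table, bare, 310 mm along its x, 260 mm along its y, its top 20 mm above the table. Origin: centre of its underside, on the table; z up. Large enough for the rack and both pots side by side (rack across its y at one end, pots at the other).
- dish: White china dish, fixed, 117 mm across, rim 25 mm high. Origin: centre of its underside, on the table. Its hollow has a flat floor 6 mm above the origin, about 55 mm across, and rises in a gentle curve to 12 mm height at 40 mm radius and to the rim; the ring cutter lies in its middle.
- tape_mid (a point): Centre, half-way up, of the yellowish roll of masking tape lying flat, 96 mm across and 25 mm high, loose bystander near the dish.

How it is judged (in metres and radians):
On the way, in this order (a step that is already met when the one before it is completed fails the run):
1. both pots stand upright on the pale wooden ware board, released (x of grey_pot_mid in the frame of board between -0.15 and 0.15 m and y of grey_pot_mid in the frame of board between -0.125 and 0.125 m and z of grey_pot_mid in the frame of board between 0.041 and 0.057 m and angle between each of grey_pot_mid, dark_pot_mid's own z axis and vertical below 0.12 rad and contact force between the fingers and grey_pot below 0.1 N and x of dark_pot_mid in the frame of board between -0.15 and 0.15 m and y of dark_pot_mid in the frame of board between -0.125 and 0.125 m and z of dark_pot_mid in the frame of board between 0.047 and 0.063 m and contact force between the fingers and dark_pot below 0.1 N), for 0.2 s.
2. the rack lies flat on the pale wooden ware board, released (x of rack_handle in the frame of board between -0.15 and 0.15 m and y of rack_handle in the frame of board between -0.125 and 0.125 m and z of rack_handle in the frame of board between 0.052 and 0.068 m and angle between rack_handle's own z axis and vertical below 0.08 rad and contact force between the fingers and rack below 0.1 N), for 0.2 s.
3. the ring cutter lies flat in the white dish, released (horizontal distance between cutter_mid and dish below 0.025 m and height (world z) of cutter_mid below 0.028 m and angle between cutter_mid's own z axis and vertical below 0.25 rad and contact force between the fingers and cutter below 0.1 N), for 0.2 s.
At the end, for the whole second after the job is handed in: Cutter flat in the white dish (centre within 25 mm); rack seated level on the tray's step (within 12 mm and 0.09 rad); each pot upright on the rack within 25 mm of where it stood at the start, tilt under 0.1 rad; all released and at rest (horizontal distance between cutter_mid and dish below 0.025 m and height (world z) of cutter_mid below 0.028 m and angle between cutter_mid's own z axis and vertical below 0.25 rad and horizontal distance between rack_handle and drip_tray below 0.012 m and angle between the x axis of rack_handle and the x axis of drip_tray, either way round below 0.09 rad and z of rack_handle in the frame of drip_tray between 0.076 and 0.084 m and angle between rack_handle's own z axis and vertical below 0.04 rad and distance of each of grey_pot_mid, dark_pot_mid from where it was at the start of the episode below 0.025 m and angle between each of grey_pot_mid, dark_pot_mid's own z axis and vertical below 0.1 rad and linear speed of each of grey_pot, dark_pot, rack, cutter below 0.02 m/s); the robot touches nothing.
It fails at once if a pot is tipped over (angle between any of grey_pot_mid, dark_pot_mid's own z axis and vertical above 0.6 rad).
It fails at once if the roll of tape is shifted by more than 30 mm (distance of tape_mid from where it was at the start of the episode above 0.03 m).
It also fails if it takes over 144 s, if anything falls off the work surface, if the arm or the gripper's body presses on something with over 40 N, if the wrist force passes 120 N, or if a joint passes its speed limit or range.

## Robot

A 7-joint arm with a two-finger parallel gripper is mounted at the origin on a cart in front of the work surface, level with it; the furniture and walls round the work are solid. World frame = base frame: x ahead of the robot, y to its left, z up, the work surface at z = 0. Lengths are in mm, angles in rad, forces in N, time in s.
With the tool pointing down it reaches from about 400 to 850 mm from the base axis. Payload 10.4 kg.
Tool frame: the origin (TCP) lies between the finger pads; the fingertips stand 19 mm ahead of it and the grasp point (between the pads) is the TCP; z points along the fingers, y is the line along which they close (so a half turn about z gives the same grasp; the last joint's range is limited). The gripper opens to 85 mm and grips with 20 to 120 N. Pads are 22 mm wide; open, the fingers measure 114 mm over their backs; the gripper's body (76 mm by 85 mm) begins 54 mm behind the grasp point. The pads swing forward as they close: fully open they stand 13 mm farther back than shut.
Start: joints at [1.295, 0.332, -0.065, 1.46, 0.022, 1.35, -0.088], TCP at [156.342, -605.15, 250.338] pointing down, gripper open.
Joint ranges: [-2.6, 2.6], [-0.5, 2.12], [-1.47, 1.34], [0.16, 2.42], [-1.27, 4.41], [0.06, 2.06], [-2.6, 2.6]. Speed limits (rad/s): [2.22, 2.22, 2.79, 2.79, 3.14, 3.14, 3.14].

## Interface

Orientations are given as [roll, pitch, yaw] about the fixed x, y, z axes, in that order (R = Rz(yaw) Ry(pitch) Rx(roll)).
In Python, from workcell import read_state, grab_frame, get_calibration, hand_in gives the robot as it stands. The module is installed in compiled form; this text tells all that it offers.
- The arm moves only by the tool apply_moves, never from a script. Its arguments are lists of equal length, an entry for each row: "rotation": the turn, a rotation vector about the world's x, y, z scaled (see below), a list of three; "translation": the shift along the world's x, y, z scaled (see below), a list of three; "claw": the opening, from 0 (shut) to 1 (fully open). In form: {"rotation": [[wx, wy, wz], ...], "translation": [[x, y, z], ...], "claw": [claw, ...]}. A call has 1 to 20 rows; each row shifts and turns the commanded pose from where the row before left it; what a row does not reach is not made up. The controller multiplies each number of a shift by 30 mm and each number of a turn by 0.15 rad. A row lasts 1/8 s, in which the tool goes at most 62.5 mm and 10.7 degrees, less where a joint would pass 70% of its speed; a pose out of reach is approached as far as the arm can. A call with a number of a shift or a turn outside -1 to 1 is refused whole. A call with a gripper value outside its range is refused whole. The fingers move at their own pace and stop on an object; "newtons" is the grip in N (left out, the last holds). Time passes only in rows, so rows that do not move let the fingers close. It gives the time, the measured TCP pose, the force, the opening and the grip force at its end, in the units of the state.
- read_state(): the state, without advancing time (a new reading comes with each control period).
- grab_frame(name): name is "scene" or "top"; returns the picture (420x560x3 uint8, red, green, blue); there is no depth.
- get_calibration(name): a dict with "camera_matrix" (3x3 intrinsics, pixels), "k1" (the pictures are not rectified: a ray, as slopes to the right and down, at radius r is drawn at 1 + k1 r^2 times it, then the intrinsics apply), "origin" and "rotation" of the camera in the world. Camera axes: x right, y up, looking along -z (the intrinsics and any distortion apply to the point x, -y, -z); pixel columns grow to the right and rows downward; lengths in mm; the calibration is good to about 2 mm. A picture is of the moment at which its call begins. get_calibration takes no time and is no camera call.
- hand_in(): hands the job in; it is judged then, once.
The state is a dict: "time_s": time; "joint_pos": joint angles; "qvel": joint speeds; "joint_efforts": joint torques, N m; "tcp_pos": TCP position; "orientation": TCP orientation; "contact_force": force on the tool from outside, world axes, zero at the start; "wrist_torque": the same for the moment, N m; "grip_width": opening from 0.0 (shut) to 1.0 (fully open); "grasp_force": force on a finger pad.
Only numpy, scipy, OpenCV 4.12 (cv2) and the standard library are available. Lean on these libraries where they do the work, as an engineer would, in place of code of your own. Each camera call takes 0.05 s, during which the arm holds its last target. There are 200 camera calls.

## Working session

There is one attempt and no reset: what is moved stays moved. The work goes in short steps, Python scripts to look and compute and a tool call to move; the robot and the scene stay as the last step left them, time stands still between calls to the robot, and variables do not carry over. Pictures are saved under pics/ and viewed, at most 14 in all, crops included, and the job is handed in when it is done.

Besides the shell and the picture viewer there is one more tool, called after "Request:" as name(argument=value, ...) on one line, values as JSON. apply_moves: Moves the arm, as the interface text tells. Shifts and turns lie within -1 to 1; 1 stands for 30 mm of shift or 0.15 rad of turn. Its arguments: {"type":"object","properties":{"rotation":{"type":"array","items":{"type":"array","items":{"type":"number"}}},"translation":{"type":"array","items":{"type":"array","items":{"type":"number"}}},"claw":{"type":"array","items":{"type":"number"}},"newtons":{"type":"number"}},"required":["rotation","translation","claw"]}

```bash
mkdir -p pics; cat > h.py <<'E'
import numpy as np, cv2
from workcell import *
def snap(n,f):
    im=grab_frame(n); cv2.imwrite(f'pics/{f}.png',im[:,:,::-1]); return im
def ray(n,uv):
    c=get_calibration(n);K=np.array(c['camera_matrix']);k=c['k1']
    d=cv2.undistortPoints(np.array([[uv]],float),K,np.array([k,0,0,0,0.]))[0,0]
    return np.array(c['origin'],float),np.array(c['rotation'])@np.array([d[0],-d[1],-1])
def pix(n,uv,z):
    o,d=ray(n,uv); return (o+d*(z-o[2])/d[2]).round(1)
E
python3 - <<'E'
from h import *
snap('scene','s0');snap('top','t0')
for n in('scene','top'):print(get_calibration(n))
print(read_state())
E
```

```text
{'camera_matrix': array([[390.59692919,   0.        , 278.33082729],
       [  0.        , 390.59692919, 211.57801484],
       [  0.        ,   0.        ,   1.        ]]), 'k1': -0.011892846579785487, 'origin': array([-39.99076299, 709.80520146, 592.3675628 ]), 'rotation': array([ 1.05749064, -0.00453345, -2.44518043])}
{'camera_matrix': array([[486.58581703,   0.        , 277.30116129],
       [  0.        , 486.58581703, 209.55918713],
       [  0.        ,   0.        ,   1.        ]]), 'k1': -0.12870225444431144, 'origin': array([ 469.65426318,  -22.94452222, 1236.58837847]), 'rotation': array([ 0.07304752,  0.02701757, -1.57663518])}
{'time_s': 0.1, 'joint_pos': array([ 1.29538861,  0.33277946, -0.06467257,  1.46085802,  0.02162481,
        1.34988836, -0.08851133]), 'qvel': array([-5.22560132e-04, -1.10858954e-03,  9.56572852e-04, -2.93792899e-03,
       -3.41535425e-04, -7.11580445e-05,  3.48076697e-05]), 'joint_efforts': array([ 1.93827173e-04, -6.26746774e+01,  4.86626092e-02, -3.92430282e+01,
        1.64006586e-02,  7.02351885e-03,  8.65730954e-05]), 'tcp_pos': array([ 156.22533545, -604.84274886,  249.61332737]), 'orientation': array([-3.14035847e+00,  8.92754820e-05,  2.52795191e-01]), 'contact_force': array([ 0.07053112, -0.60945631, -0.31315015]), 'wrist_torque': array([0.04355592, 0.00091232, 0.00838123]), 'grasp_force': 0.0, 'grip_width': 1.0010659400563768}
```

View pics/s0.png

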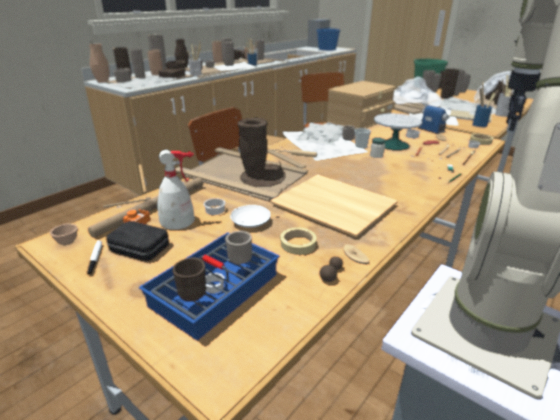

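View pics/t0.png

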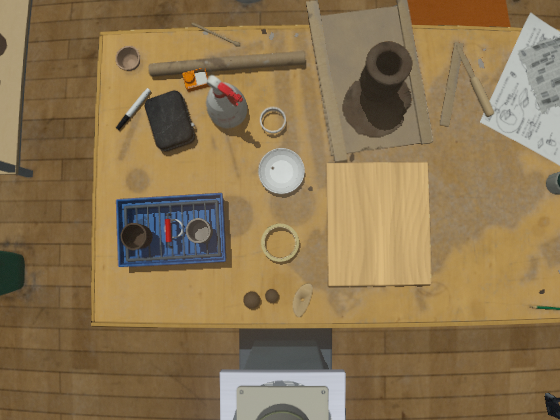

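The scene view shows the tray at (213,282) and the board at (335,203). In the top view (up = +x, left = +y) I read the dark pot at (135,236), grey pot (199,231), handle (169,230), dish (282,171), tape (280,243), and board corners about (328,163) to (430,286).

```bash
sed -i "s/np.array(c\['rotation'\])@/Rotation.from_euler('xyz',c['rotation']).as_matrix()@/; 1a from scipy.spatial.transform import Rotation" h.py
python3 - <<'E'
from h import *
im=cv2.imread('pics/t0.png');s=cv2.imread('pics/s0.png')
a=cv2.resize(im[185:275,108:233],None,fx=6,fy=6,interpolation=cv2.INTER_CUBIC)
cv2.imwrite('pics/t0c.png',a)
b=cv2.resize(s[225:335,140:290],None,fx=5.2,fy=5.2,interpolation=cv2.INTER_CUBIC)
cv2.imwrite('pics/s0c.png',b)
P=lambda u,v,z:pix('top',(u,v),z)
for nm,a in dict(board=[(327.5,163,20),(429,163,20),(431,286,20),(328,285,20)],dish=[(282,171,25)],tape=[(280,243,25)],tray=[(116.5,200,59),(222,194,59),(226,262,59),(118.5,267,59)],handle=[(169,230,88)],dark=[(135,236,118)],grey=[(199,231,106)]).items(): print(nm,[P(*q) for q in a])
hsv=cv2.cvtColor(im,cv2.COLOR_BGR2HSV)
for nm,lo,hi in(('blue',(100,120,40),(125,255,255)),('red',(0,180,120),(6,255,255))):
    m=cv2.inRange(hsv,lo,hi);m[:,:100]=0;m[:180]=0;m[280:]=0;m[:,235:]=0
    p=cv2.findNonZero(m);print(nm,cv2.minAreaRect(p))
E
```

```text
board [array([ 675.8, -118.1,   20. ]), array([ 674.5, -376.7,   20. ]), array([ 364.4, -373.7,   20. ]), array([ 370. , -115.5,   20. ])]
dish [array([655.6,  -3.1,  25. ])]
tape [array([475.1,   3.1,  25. ])]
tray [array([583. , 408.7,  59. ]), array([595.2, 143.4,  59. ]), array([429.6, 133.4,  59. ]), array([417. , 401.2,  59. ])]
handle [array([506.9, 266.9,  88. ])]
dark [array([492.2, 340.6, 118. ])]
grey [array([503.7, 190.8, 106. ])]
blue ((169.97512817382812, 230.02761840820312), (67.11763000488281, 105.90605926513672), 86.98721313476562)
red ((167.0, 230.0), (22.0, 4.0), 90.0)
```

View pics/t0c.png

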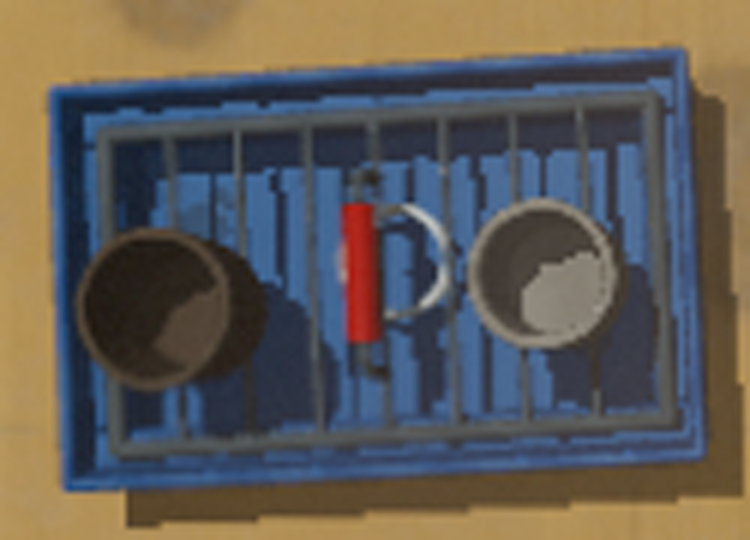

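View pics/s0c.png

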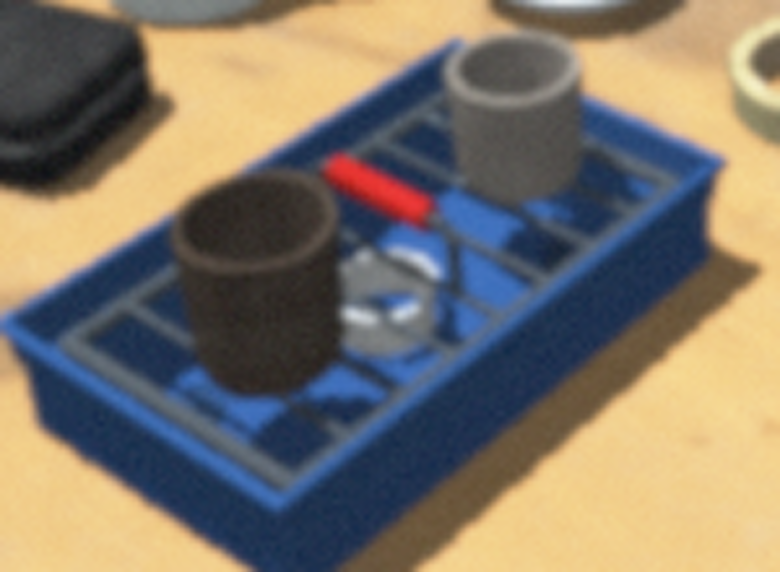

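The crops show the rack nearly aligned with the tray. In the original image's pixels the handle centre is (168,230.5), the grey rim (198.3,230.7), the dark rim (133.5,236.5), and the cutter ring's centre about (173.7,228.7).

```bash
python3 - <<'E'
from h import *
C=lambda u,v,z:pix('top',(108+(u-2.5)/6,185+(v-2.5)/6),z)
S=lambda u,v,z:pix('scene',(140+(u-2)/5.2,225+(v-2)/5.2),z)
t=[C(52,88,59),C(687,50,59),C(705,458,59),C(68,488,59)]
r=[C(98,130,48),C(657,92,48),C(675,428,48),C(112,458,48)]
for n,q in(('tray',t),('rack',r)):
    d=(q[0]+q[3]-q[1]-q[2])[:2];e=(q[0]+q[1]-q[2]-q[3])[:2]
    print(n,np.mean(q,0),'len',np.hypot(*d)/2,np.hypot(*e)/2,'yaw',np.arctan2(-d[0],d[1]),np.arctan2(e[1],e[0]))
print('handle',C(360,273,87),S(380,188,84)); 
print('dark',C(153,309,118),S(258,222,118)); print('grey',C(542,274,106),S(513,70,106)); print('cutter',C(394,262,28),S(388,290,20))
E
```

```text
tray [508.7 272.1  59. ] len 265.6086030233207 165.61316372800806 yaw 0.048209882801288635 0.05074237819309247
rack [506.5   271.225  48.   ] len 236.21353157683407 137.31887160911273 yaw 0.05548676374656251 0.056467986471337585
handle [506.8 270.6  87. ] [505.9 274.8  84. ]
dark [492.  345.2 118. ] [488.5 348.3 118. ]
grey [505.5 193.4 106. ] [502.5 198.8 106. ]
cutter [513.2 271.2  28. ] [516.1 267.8  20. ]
```

Request:
apply_moves(rotation=[[0,0,0.912],[0,0,0.912],[0,0,0.912],[0,0,0.912],[0,0,0.912],[0,0,0.912],[0,0,0.912],[0,0,0.912],[0,0,0.912],[0,0,0.912],[0,0,0],[0,0,0],[0,0,0],[0,0,0],[0,0,0],[0,0,0],[0,0,0],[0,0,0],[0,0,0],[0,0,0]], translation=[[1,1,0],[1,1,0],[1,1,0],[1,1,0],[1,1,0],[1,1,0],[1,1,0],[1,1,0],[1,1,0],[1,1,0],[1,1,0],[0.6,1,0],[0,1,0],[0,1,0],[0,1,0],[0,1,0],[0,1,0],[0,1,0],[0,1,0],[0,1,0]], claw=[1,1,1,1,1,1,1,1,1,1,1,1,1,1,1,1,1,1,1,1], newtons=25)

```text
time_s: 2.6
tcp_pos: [504.0, -4.3, 250.1]
orientation: [-3.141, 0.0, 1.621]
contact_force: [0.2, 0.1, -0.0]
grip_width: 0.996
grasp_force: 0.0
```

Request:
apply_moves(rotation=[[0,0,0],[0,0,0],[0,0,0],[0,0,0],[0,0,0],[0,0,0],[0,0,0],[0,0,0],[0,0,0],[0,0,0],[0,0,0],[0,0,0],[0,0,0],[0,0,0],[0,0,0],[0,0,0],[0,0,0],[0,0,0],[0,0,0]], translation=[[0,1,0],[0,1,0],[0,1,0],[0,1,0],[0,1,0],[0,1,0],[0,0.66,0],[0,0,-1],[0,0,-1],[0,0,-1],[0,0,-1],[0,0,-0.9],[0,0,-0.8],[0,0,0],[0,0,0],[0,0,0],[0,0,0],[0,0,0],[0,0,0]], claw=[1,1,1,1,1,1,1,1,1,1,1,1,1,1,0,0,0,0,0], newtons=25)

```text
time_s: 4.97
tcp_pos: [505.1, 195.0, 80.6]
orientation: [3.14, -0.0, 1.621]
contact_force: [-1.2, -0.8, 6.1]
grip_width: 0.674
grasp_force: 25.8
```

Request:
apply_moves(rotation=[[0,0,0],[0,0,0],[0,0,0],[0,0,0],[0,0,0],[0,0,0],[0,0,0],[0,0,0],[0,0,0],[0,0,0],[0,0,0],[0,0,0],[0,0,0],[0,0,0],[0,0,0],[0,0,0],[0,0,0],[0,0,0],[0,0,0]], translation=[[0,0,0.5],[0,0,1],[0,0,1],[0,0,1],[0,0,0.5],[0.25,-1,0],[0.25,-1,0],[0.25,-1,0],[0.25,-1,0],[0.25,-1,0],[0.25,-1,0],[0.25,-1,0],[0.25,-1,0],[0.25,-1,0],[0.25,-1,0],[0.25,-1,0],[0.25,-1,0],[0.1,-0.5,0],[0,0,0]], claw=[0,0,0,0,0,0,0,0,0,0,0,0,0,0,0,0,0,0,0])

```text
time_s: 7.35
tcp_pos: [597.1, -180.8, 199.0]
orientation: [-3.141, -0.001, 1.619]
contact_force: [0.2, 1.2, -0.8]
grip_width: 0.671
grasp_force: 27.2
```

Request:
apply_moves(rotation=[[0,0,0],[0,0,0],[0,0,0],[0,0,0],[0,0,0],[0,0,0],[0,0,0],[0,0,0]], translation=[[0,0,-1],[0,0,-1],[0,0,-1],[0,0,-1],[0,0,-0.5],[0,0,-0.2],[0,0,-0.1],[0,0,0]], claw=[0,0,0,0,0,0,0,0])

```text
time_s: 8.35
tcp_pos: [597.8, -180.4, 56.1]
orientation: [3.141, 0.0, 1.621]
contact_force: [0.3, -0.1, -1.4]
grip_width: 0.675
grasp_force: 27.2
```

Request:
apply_moves(rotation=[[0,0,0],[0,0,0],[0,0,0]], translation=[[0,0,-0.07],[0,0,-0.05],[0,0,0]], claw=[0,0,0])

```text
time_s: 8.72
tcp_pos: [597.7, -180.5, 52.7]
orientation: [3.141, 0.001, 1.621]
contact_force: [-1.6, 0.0, 6.1]
grip_width: 0.677
grasp_force: 27.4
```

Request:
apply_moves(rotation=[[0,0,0],[0,0,0],[0,0,0],[0,0,0],[0,0,0],[0,0,0],[0,0,0],[0,0,0],[0,0,0],[0,0,0],[0,0,0],[0,0,0],[0,0,0],[0,0,0],[0,0,0],[0,0,0],[0,0,0],[0,0,0],[0,0,0],[0,0,0]], translation=[[0,0,0],[0,0,0],[0,0,0],[0,0,1],[0,0,1],[0,0,1],[0,0,1],[0,0,1],[-0.3,1,0],[-0.3,1,0],[-0.3,1,0],[-0.3,1,0],[-0.3,1,0],[-0.3,1,0],[-0.3,1,0],[-0.3,1,0],[-0.3,1,0],[-0.3,1,0],[-0.3,1,0],[-0.26,1,0]], claw=[1,1,1,1,1,1,1,1,1,1,1,1,1,1,1,1,1,1,1,1])

```text
time_s: 11.22
tcp_pos: [490.1, 180.6, 201.8]
orientation: [3.141, 0.0, 1.621]
contact_force: [1.1, 0.4, -0.3]
grip_width: 0.996
grasp_force: 0.0
```

Request:
apply_moves(rotation=[[0,0,0],[0,0,0],[0,0,0],[0,0,0],[0,0,0],[0,0,0],[0,0,0]], translation=[[0,1,0],[0,1,0],[0,1,0],[0,1,0],[0,1,0],[0,0.57,0],[0,0,0]], claw=[1,1,1,1,1,1,1])

```text
time_s: 12.1
tcp_pos: [490.0, 347.6, 201.6]
orientation: [-3.141, -0.0, 1.623]
contact_force: [-0.0, -1.0, 0.5]
grip_width: 0.998
grasp_force: 0.0
```

Request:
apply_moves(rotation=[[0,0,0],[0,0,0],[0,0,0],[0,0,0],[0,0,0],[0,0,0],[0,0,0],[0,0,0],[0,0,0],[0,0,0]], translation=[[0,0,-1],[0,0,-1],[0,0,-1],[0,0,-0.8],[0,0,0],[0,0,0],[0,0,0],[0,0,0],[0,0,0],[0,0,0]], claw=[1,1,1,1,1,0,0,0,0,0])

```text
time_s: 13.35
tcp_pos: [491.5, 347.1, 89.4]
orientation: [3.139, -0.001, 1.62]
contact_force: [0.3, -1.3, 6.6]
grip_width: 0.734
grasp_force: 26.5
```

Request:
apply_moves(rotation=[[0,0,0],[0,0,0],[0,0,0],[0,0,0],[0,0,0],[0,0,0],[0,0,0],[0,0,0],[0,0,0],[0,0,0],[0,0,0],[0,0,0],[0,0,0],[0,0,0],[0,0,0],[0,0,0],[0,0,0],[0,0,0],[0,0,0],[0,0,0]], translation=[[0,0,0.5],[0,0,1],[0,0,1],[0,0,1],[0,0,1],[0.2,-1,0],[0.2,-1,0],[0.2,-1,0],[0.2,-1,0],[0.2,-1,0],[0.2,-1,0],[0.2,-1,0],[0.2,-1,0],[0.2,-1,0],[0.2,-1,0],[0.2,-1,0],[0.2,-1,0],[0.2,-1,0],[0.2,-1,0],[0.2,-1,0]], claw=[0,0,0,0,0,0,0,0,0,0,0,0,0,0,0,0,0,0,0,0])

```text
time_s: 15.85
tcp_pos: [580.6, -103.9, 223.8]
orientation: [3.141, 0.0, 1.621]
contact_force: [0.0, 0.4, -1.1]
grip_width: 0.728
grasp_force: 27.9
```

Request:
apply_moves(rotation=[[0,0,0],[0,0,0],[0,0,0],[0,0,0],[0,0,0],[0,0,0],[0,0,0],[0,0,0],[0,0,0],[0,0,0],[0,0,0],[0,0,0],[0,0,0],[0,0,0]], translation=[[0.2,-1,0],[0.2,-1,0],[0.2,-1,0],[0,-1,0],[0,-1,0],[0,-1,0],[0,-1,0],[0,0,-1],[0,0,-1],[0,0,-1],[0,0,-1],[0,0,-0.6],[0,0,-0.3],[0,0,0]], claw=[0,0,0,0,0,0,0,0,0,0,0,0,0,0])

```text
time_s: 17.6
tcp_pos: [598.7, -313.2, 76.1]
orientation: [3.141, -0.0, 1.621]
contact_force: [-0.3, -0.5, -0.9]
grip_width: 0.733
grasp_force: 27.9
```

Request:
apply_moves(rotation=[[0,0,0],[0,0,0],[0,0,0],[0,0,0]], translation=[[0,0,-0.4],[0,0,-0.08],[0,0,-0.05],[0,0,0]], claw=[0,0,0,0])

```text
time_s: 18.1
tcp_pos: [598.7, -313.8, 61.3]
orientation: [3.141, 0.001, 1.62]
contact_force: [-4.0, 0.9, 8.4]
grip_width: 0.733
grasp_force: 27.1
```

Request:
apply_moves(rotation=[[0,0,0],[0,0,0],[0,0,0],[0,0,0],[0,0,0],[0,0,0],[0,0,0],[0,0,0],[0,0,-0.952],[0,0,-0.952],[0,0,-0.952],[0,0,-0.952],[0,0,-0.952],[0,0,-0.952],[0,0,-0.952],[0,0,-0.952],[0,0,-0.952],[0,0,-0.952],[0,0,-0.952],[0,0,0]], translation=[[0,0,0],[0,0,0],[0,0,0],[0,0,1],[0,0,1],[0,0,1],[0,0,1],[0,0,1],[-0.25,1,0],[-0.25,1,0],[-0.25,1,0],[-0.25,1,0],[-0.25,1,0],[-0.25,1,0],[-0.25,1,0],[-0.25,1,0],[-0.25,1,0],[-0.25,1,0],[-0.25,1,0],[-0.25,1,0]], claw=[1,1,1,1,1,1,1,1,1,1,1,1,1,1,1,1,1,1,1,1])

```text
time_s: 20.6
tcp_pos: [508.2, 47.9, 209.9]
orientation: [3.141, -0.0, 0.048]
contact_force: [1.0, 0.1, -0.3]
grip_width: 1.001
grasp_force: 0.0
```

```bash
python3 - <<'E'
from h import *
snap('top','t1'); print(read_state()['joint_pos'].round(2))
im=cv2.imread('pics/t1.png');cv2.imwrite('pics/t1c.png',cv2.resize(im[150:300,100:450],None,fx=2.2,fy=2.2,interpolation=cv2.INTER_CUBIC))
E
```

```text
[ 0.38  0.15 -0.61  1.79  0.09  1.23 -1.78]
```

View pics/t1c.png

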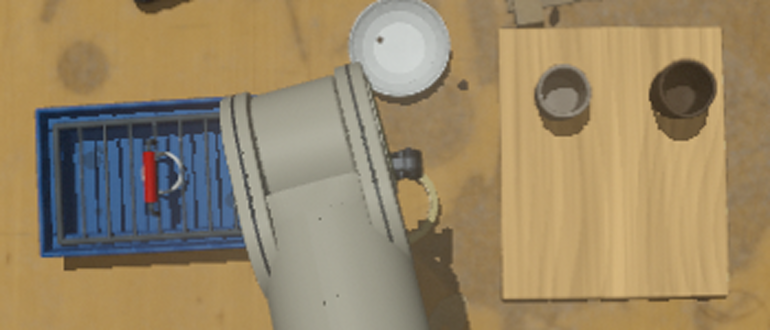

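Both pots stand upright on the board, at (564,90) and (683,88) in the crop. The handle is unmoved at (151,178). Next is the rack.

Request:
apply_moves(rotation=[[0,0,0],[0,0,0],[0,0,0],[0,0,0],[0,0,0],[0,0,0],[0,0,0],[0,0,0],[0,0,0],[0,0,0],[0,0,0],[0,0,0],[0,0,0],[0,0,0],[0,0,0],[0,0,0],[0,0,0],[0,0,0],[0,0,0],[0,0,0]], translation=[[0,1,0],[0,1,0],[0,1,0],[0,1,0],[0,1,0],[0,1,0],[0,1,0],[0,0.45,0],[0,0,-1],[0,0,-1],[0,0,-1],[0,0,-1],[0,0,-0.3],[0,0,0],[0,0,0],[0,0,0],[0,0,0],[0,0,0],[0,0,0],[0,0,0]], claw=[1,1,1,1,1,1,1,1,1,1,1,1,1,1,0,0,0,0,0,0], newtons=70)

```text
time_s: 23.15
tcp_pos: [508.7, 270.6, 81.4]
orientation: [-3.141, -0.001, 0.05]
contact_force: [-1.4, -0.1, 6.3]
grip_width: 0.138
grasp_force: 68.2
```

Request:
apply_moves(rotation=[[0,0,0],[0,0,0],[0,0,0],[0,0,0],[0,0,0],[0,0,0],[0,0,0]], translation=[[0,0,0.2],[0,0,0.4],[0,0,0.6],[0,0,0.8],[0,0,0.8],[0,0,0.4],[0,0,0]], claw=[0,0,0,0,0,0,0])

```text
time_s: 24.02
tcp_pos: [508.9, 270.4, 177.8]
orientation: [-3.141, -0.002, 0.05]
contact_force: [-1.2, -0.5, -3.4]
grip_width: 0.135
grasp_force: 68.2
```

Request:
apply_moves(rotation=[[0,0,0],[0,0,0],[0,0,0],[0,0,0],[0,0,0],[0,0,0],[0,0,0],[0,0,0],[0,0,0],[0,0,0],[0,0,0],[0,0,0],[0,0,0],[0,0,0],[0,0,0],[0,0,0],[0,0,0],[0,0,0],[0,0,0],[0,0,0]], translation=[[-0.05,-0.5,0],[-0.1,-0.9,0],[-0.1,-0.9,0],[-0.1,-0.9,0],[-0.1,-0.9,0],[-0.1,-0.9,0],[-0.1,-0.9,0],[-0.1,-0.9,0],[-0.1,-0.9,0],[-0.1,-0.9,0],[-0.1,-0.9,0],[-0.1,-0.9,0],[-0.1,-0.9,0],[-0.1,-0.9,0],[-0.1,-0.9,0],[-0.1,-0.9,0],[-0.1,-0.9,0],[-0.1,-0.9,0],[-0.1,-0.9,0],[0,-0.5,0]], claw=[0,0,0,0,0,0,0,0,0,0,0,0,0,0,0,0,0,0,0,0])

```text
time_s: 26.52
tcp_pos: [451.5, -247.5, 175.9]
orientation: [-3.141, 0.002, 0.048]
contact_force: [0.8, 0.9, -3.9]
grip_width: 0.138
grasp_force: 68.4
```

```bash
python3 - <<'E'
from h import *
snap('scene','s2'); im=cv2.imread('pics/s2.png')
cv2.imwrite('pics/s2c.png',cv2.resize(im[110:310,220:440],None,fx=2.6,fy=2.6))
E
```

```text
(no output)
```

View pics/s2c.png

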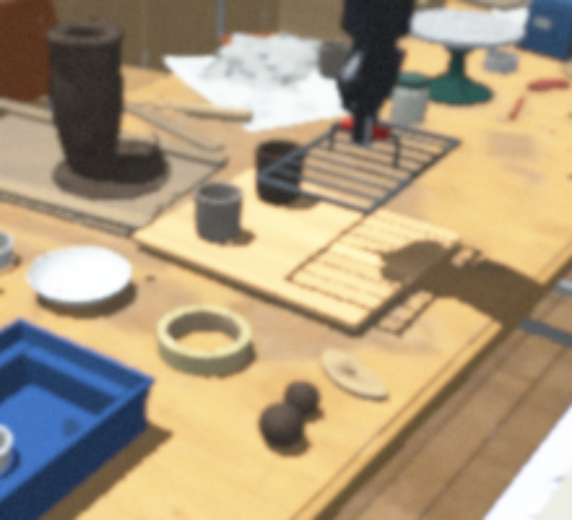

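The rack hangs level over the near half of the board (crop 360,165), clear of the pots at (218,212) and (278,172). I'll lower it.

Request:
apply_moves(rotation=[[0,0,0],[0,0,0],[0,0,0],[0,0,0],[0,0,0],[0,0,0],[0,0,0],[0,0,0]], translation=[[0,0,-0.9],[0,0,-0.9],[0,0,-0.8],[0,0,-0.6],[0,0,-0.4],[0,0,-0.1],[0,0,-0.1],[0,0,0]], claw=[0,0,0,0,0,0,0,0])

```text
time_s: 27.58
tcp_pos: [453.3, -245.9, 63.2]
orientation: [3.141, -0.001, 0.05]
contact_force: [-0.4, 0.2, -4.1]
grip_width: 0.138
grasp_force: 68.5
```

Request:
apply_moves(rotation=[[0,0,0],[0,0,0],[0,0,0]], translation=[[0,0,-0.07],[0,0,-0.03],[0,0,0]], claw=[0,0,0])

```text
time_s: 27.95
tcp_pos: [453.5, -246.0, 61.3]
orientation: [3.141, -0.001, 0.05]
contact_force: [-5.5, 2.9, 11.5]
grip_width: 0.138
grasp_force: 70.2
```

Request:
apply_moves(rotation=[[0,0,0],[0,0,0],[0,0,0],[0,0,0],[0,0,0],[0,0,0],[0,0,0],[0,0,0]], translation=[[0,0,0],[0,0,0],[0,0,0],[0,0,1],[0,0,1],[0,0,1],[0,0,1],[0,0,1]], claw=[1,1,1,1,1,1,1,1])

```text
time_s: 28.95
tcp_pos: [453.0, -245.7, 210.8]
orientation: [3.141, -0.0, 0.05]
contact_force: [0.8, -1.0, 0.1]
grip_width: 1.001
grasp_force: 0.0
```

```bash
python3 - <<'E'
from h import *
im=snap('top','t3')[:,:,::-1]; s=snap('scene','s3')[:,:,::-1]
a=cv2.resize(im[185:275,108:233],None,fx=4.6,fy=4.6,interpolation=cv2.INTER_CUBIC)
b=cv2.resize(s[225:335,140:440],None,fx=2,fy=2,interpolation=cv2.INTER_CUBIC)
c=np.zeros((a.shape[0]+b.shape[0],600,3),np.uint8);c[:a.shape[0],:a.shape[1]]=a;c[a.shape[0]:,:b.shape[1]]=b[:,:600]
c=c[:600];cv2.imwrite('pics/c3.png',c);print(a.shape,b.shape)
hsv=cv2.cvtColor(im,cv2.COLOR_BGR2HSV)
m=cv2.inRange(hsv,(0,0,110),(179,70,255));m[:205]=0;m[255:]=0;m[:,:130]=0;m[:,210:]=0
p=cv2.findNonZero(m);print(cv2.boundingRect(p),cv2.minEnclosingCircle(p))
q=cv2.minEnclosingCircle(p)[0];print(pix('top',q,26))
E
```

```text
(414, 575, 3) (220, 600, 3)
(164, 219, 20, 19) ((173.36842346191406, 228.0), 9.837140083312988)
[513.9 271.4  26. ]
```

View pics/c3.png

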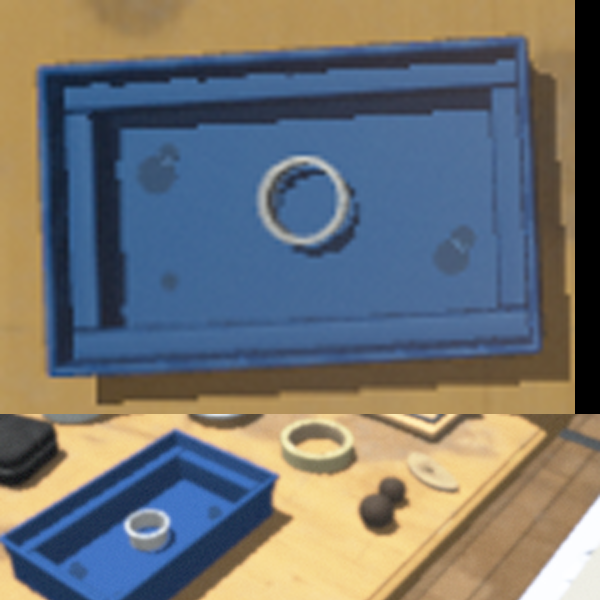

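The ring stands clear in the middle of the well, at crop (304,201), which gives world (513.5,271). I'll grasp it closing along y.

Request:
apply_moves(rotation=[[0,0,0],[0,0,0],[0,0,0],[0,0,0],[0,0,0],[0,0,0],[0,0,0],[0,0,0],[0,0,0],[0,0,0],[0,0,0],[0,0,0],[0,0,0],[0,0,0],[0,0,0],[0,0,0],[0,0,0],[0,0,0],[0,0,0],[0,0,0]], translation=[[0.12,1,0],[0.12,1,0],[0.12,1,0],[0.12,1,0],[0.12,1,0],[0.12,1,0],[0.12,1,0],[0.12,1,0],[0.12,1,0],[0.12,1,0],[0.12,1,0],[0.12,1,0],[0.12,1,0],[0.12,1,0],[0.12,1,0],[0.12,1,0],[0.1,1,0],[0,0.22,0],[0,0,-1],[0,0,-1]], claw=[1,1,1,1,1,1,1,1,1,1,1,1,1,1,1,1,1,1,1,1], newtons=25)

```text
time_s: 31.55
tcp_pos: [513.8, 270.0, 148.8]
orientation: [3.141, -0.0, 0.049]
contact_force: [0.3, -0.1, 0.5]
grip_width: 0.998
grasp_force: 0.0
```

Request:
apply_moves(rotation=[[0,0,0],[0,0,0],[0,0,0],[0,0,0],[0,0,0],[0,0,0],[0,0,0],[0,0,0],[0,0,0],[0,0,0]], translation=[[0,0,-1],[0,0,-1],[0,0,-1],[0,0,-0.8],[0,0,-0.2],[0,0,0],[0,0,0],[0,0,0],[0,0,0],[0,0,0]], claw=[1,1,1,1,1,1,0,0,0,0])

```text
time_s: 32.8
tcp_pos: [514.1, 271.0, 30.9]
orientation: [3.142, -0.001, 0.05]
contact_force: [-1.5, -1.3, 7.7]
grip_width: 0.544
grasp_force: 24.7
```

Request:
apply_moves(rotation=[[0,0,0],[0,0,0],[0,0,0],[0,0,0],[0,0,0],[0,0,0],[0,0,0],[0,0,0],[0,0,0],[0,0,0],[0,0,0],[0,0,0],[0,0,0],[0,0,0],[0,0,0],[0,0,0],[0,0,0],[0,0,0],[0,0,0],[0,0,0]], translation=[[0,0,0.5],[0,0,1],[0,0,1],[0,0,1],[0,0,0.5],[0.47,-0.91,0],[0.47,-0.91,0],[0.47,-0.91,0],[0.47,-0.91,0],[0.47,-0.91,0],[0.47,-0.91,0],[0.47,-0.91,0],[0.47,-0.91,0],[0.47,-0.91,0],[0.47,-0.91,0],[0,0,0],[0,0,-1],[0,0,-1],[0,0,-1],[0,0,-0.5]], claw=[0,0,0,0,0,0,0,0,0,0,0,0,0,0,0,0,0,0,0,0])

```text
time_s: 35.3
tcp_pos: [653.5, -1.3, 43.2]
orientation: [-3.141, 0.002, 0.051]
contact_force: [-1.0, 0.7, -0.2]
grip_width: 0.546
grasp_force: 25.8
```

Request:
apply_moves(rotation=[[0,0,0],[0,0,0],[0,0,0]], translation=[[0,0,-0.3],[0,0,-0.1],[0,0,0]], claw=[0,0,0])

```text
time_s: 35.67
tcp_pos: [655.1, -2.1, 33.5]
orientation: [3.141, -0.001, 0.05]
contact_force: [-0.0, 0.1, -0.3]
grip_width: 0.538
grasp_force: 25.8
```

Request:
apply_moves(rotation=[[0,0,0],[0,0,0],[0,0,0],[0,0,0]], translation=[[0,0,-0.07],[0,0,0],[0,0,0],[0,0,0]], claw=[0,0,0.64,0.64])

```text
time_s: 36.17
tcp_pos: [654.5, -2.2, 30.7]
orientation: [3.141, 0.0, 0.05]
contact_force: [0.1, -0.0, -0.2]
grip_width: 0.639
grasp_force: 0.0
```

Request:
apply_moves(rotation=[[0,0,0],[0,0,0],[0,0,0],[0,0,0],[0,0,0],[0,0,0],[0,0,0],[0,0,0],[0,0,0],[0,0,0]], translation=[[0,0,0],[0,0,0.3],[0,0,1],[0,0,1],[0,0,1],[0,0,1],[0,0,1],[-0.5,-1,0],[-0.5,-1,0],[-0.5,-1,0]], claw=[0.66,0.66,0.66,1,1,1,1,1,1,1])

```text
time_s: 37.42
tcp_pos: [609.2, -92.9, 190.5]
orientation: [3.141, -0.001, 0.05]
contact_force: [0.5, -0.4, 0.7]
grip_width: 0.998
grasp_force: 0.0
```

```bash
python3 - <<'E'
from h import *
im=snap('top','t4')[:,:,::-1]; s=snap('scene','s4')[:,:,::-1]
a=cv2.resize(im[130:290,230:440],None,fx=2.8,fy=2.8,interpolation=cv2.INTER_CUBIC)[:,:588]
b=cv2.resize(s[195:275,215:335],None,fx=1.8,fy=1.8)
c=np.zeros((600,600,3),np.uint8);c[:448,:588]=a;c[450:450+b.shape[0],:b.shape[1]]=b
cv2.imwrite('pics/c4.png',c)
E
```

```text
(no output)
```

View pics/c4.png

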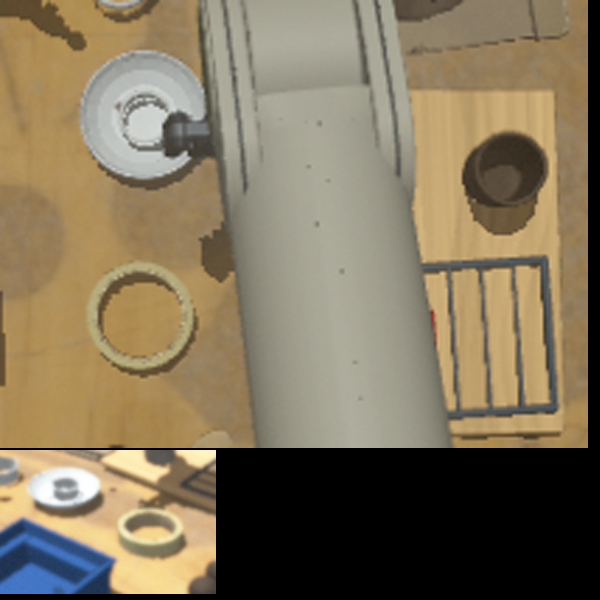

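The ring lies flat in the dish (ring at crop (147,122), dish centre (144,118)). The tape is unmoved. I'll go back for the rack.

Request:
apply_moves(rotation=[[0,0,0],[0,0,0],[0,0,0],[0,0,0],[0,0,0],[0,0,0],[0,0,0]], translation=[[-0.87,-0.85,0],[-0.87,-0.85,0],[-0.87,-0.85,0],[-0.87,-0.85,0],[-0.87,-0.85,0],[-0.87,-0.85,0],[0,0,0]], claw=[1,1,1,1,1,1,1])

```text
time_s: 38.4
tcp_pos: [451.6, -247.1, 190.3]
orientation: [3.14, 0.0, 0.046]
contact_force: [0.2, 0.8, 0.5]
grip_width: 0.998
grasp_force: 0.0
```

Request:
apply_moves(rotation=[[0,0,0],[0,0,0],[0,0,0],[0,0,0],[0,0,0],[0,0,0],[0,0,0],[0,0,0],[0,0,0],[0,0,0],[0,0,0],[0,0,0],[0,0,0]], translation=[[0.05,0.03,-1],[0,0,-1],[0,0,-1],[0,0,-1],[0,0,-0.32],[0,0,0],[0,0,0],[0,0,0],[0,0,0],[0,0,0],[0,0,0],[0,0,0],[0,0,0]], claw=[1,1,1,1,1,1,0,0,0,0,0,0,0], newtons=70)

```text
time_s: 40.02
tcp_pos: [454.7, -244.5, 60.6]
orientation: [3.141, -0.0, 0.05]
contact_force: [-2.3, 0.1, 5.3]
grip_width: 0.133
grasp_force: 68.2
```

Request:
apply_moves(rotation=[[0,0,0],[0,0,0],[0,0,0],[0,0,0],[0,0,0],[0,0,0],[0,0,0]], translation=[[0,0,0.3],[0,0,0.6],[0,0,0.8],[0,0,0.9],[0,0,0.8],[0,0,0.4],[0,0,0]], claw=[0,0,0,0,0,0,0])

```text
time_s: 40.9
tcp_pos: [454.8, -244.4, 174.9]
orientation: [3.141, -0.001, 0.05]
contact_force: [0.0, -0.1, -3.5]
grip_width: 0.136
grasp_force: 68.3
```

Request:
apply_moves(rotation=[[0,0,0],[0,0,0],[0,0,0],[0,0,0],[0,0,0],[0,0,0],[0,0,0],[0,0,0],[0,0,0],[0,0,0],[0,0,0],[0,0,0],[0,0,0],[0,0,0],[0,0,0],[0,0,0],[0,0,0],[0,0,0],[0,0,0],[0,0,0]], translation=[[0.05,0.5,0],[0.1,0.9,0],[0.1,0.9,0],[0.1,0.9,0],[0.1,0.9,0],[0.1,0.9,0],[0.1,0.9,0],[0.1,0.9,0],[0.1,0.9,0],[0.1,0.9,0],[0.1,0.9,0],[0.1,0.9,0],[0.1,0.9,0],[0.1,0.9,0],[0.1,0.9,0],[0.1,0.9,0],[0.1,0.9,0],[0.1,0.9,0],[0.1,0.9,0],[0.05,0.45,0]], claw=[0,0,0,0,0,0,0,0,0,0,0,0,0,0,0,0,0,0,0,0])

```text
time_s: 43.4
tcp_pos: [510.0, 272.4, 173.3]
orientation: [-3.141, 0.002, 0.053]
contact_force: [-0.1, -0.6, -3.6]
grip_width: 0.136
grasp_force: 68.4
```

Request:
apply_moves(rotation=[[0,0,0],[0,0,0]], translation=[[0,0,0],[0,0,0]], claw=[0,0])

```text
time_s: 43.65
tcp_pos: [511.6, 269.1, 173.8]
orientation: [3.141, 0.0, 0.049]
contact_force: [0.1, -0.7, -3.9]
grip_width: 0.135
grasp_force: 68.5
```

Request:
apply_moves(rotation=[[0,0,0],[0,0,0],[0,0,0],[0,0,0],[0,0,0]], translation=[[-0.03,0.05,-0.8],[0,0,-0.8],[0,0,-0.5],[0,0,-0.2],[0,0,0]], claw=[0,0,0,0,0])

```text
time_s: 44.28
tcp_pos: [510.8, 271.6, 105.3]
orientation: [3.142, -0.0, 0.05]
contact_force: [-0.5, -0.2, -3.6]
grip_width: 0.134
grasp_force: 68.6
```

Request:
apply_moves(rotation=[[0,0,0],[0,0,0],[0,0,0],[0,0,0],[0,0,0]], translation=[[0,0,-0.2],[0,0,-0.2],[0,0,-0.15],[0,0,-0.1],[0,0,0]], claw=[0,0,0,0,0])

```text
time_s: 44.9
tcp_pos: [510.5, 271.7, 85.4]
orientation: [3.141, 0.0, 0.05]
contact_force: [0.2, -0.2, -3.1]
grip_width: 0.133
grasp_force: 68.6
```

Request:
apply_moves(rotation=[[0,0,0],[0,0,0],[0,0,0]], translation=[[0,0,-0.1],[0,0,-0.07],[0,0,0]], claw=[0,0,0])

```text
time_s: 45.28
tcp_pos: [510.7, 271.8, 80.8]
orientation: [3.141, -0.0, 0.05]
contact_force: [-1.6, 0.1, -0.5]
grip_width: 0.141
grasp_force: 69.0
```

Request:
apply_moves(rotation=[[0,0,0],[0,0,0],[0,0,0],[0,0,0],[0,0,0],[0,0,0],[0,0,0],[0,0,0],[0,0,0.952],[0,0,0.952],[0,0,0.952],[0,0,0.952],[0,0,0.952],[0,0,0.952],[0,0,0.952],[0,0,0.952],[0,0,0.952],[0,0,0.952],[0,0,0.952],[0,0,0]], translation=[[0,0,0],[0,0,0],[0,0,0],[0,0,1],[0,0,1],[0,0,1],[0,0,1],[0,0,0.3],[0.15,-1,0],[0.15,-1,0],[0.15,-1,0],[0.15,-1,0],[0.15,-1,0],[0.15,-1,0],[0.15,-1,0],[0.15,-1,0],[0.15,-1,0],[0.15,-1,0],[0.15,-1,0],[0.15,-1,0]], claw=[1,1,1,1,1,1,1,1,1,1,1,1,1,1,1,1,1,1,1,1])

```text
time_s: 47.78
tcp_pos: [564.4, -89.4, 208.6]
orientation: [-3.141, -0.001, 1.623]
contact_force: [0.4, 0.2, 0.2]
grip_width: 0.997
grasp_force: 0.0
```

Request:
apply_moves(rotation=[[0,0,0],[0,0,0],[0,0,0],[0,0,0],[0,0,0],[0,0,0],[0,0,0],[0,0,0],[0,0,0]], translation=[[0.15,-1,0],[0.15,-1,0],[0.15,-1,0],[0.15,-1,0],[0.15,-1,0],[0.15,-1,0],[0.15,-1,0],[0.1,-0.5,0],[0,0,0]], claw=[1,1,1,1,1,1,1,1,1])

```text
time_s: 48.9
tcp_pos: [599.0, -313.6, 208.7]
orientation: [-3.141, -0.001, 1.62]
contact_force: [-0.1, 0.4, -0.7]
grip_width: 1.003
grasp_force: 0.0
```

```bash
python3 - <<'E'
from h import *
im=snap('top','t5')[:,:,::-1]; s=snap('scene','s5')[:,:,::-1]
a=cv2.resize(im[185:275,108:233],None,fx=4,fy=4,interpolation=cv2.INTER_CUBIC)
b=cv2.resize(s[130:330,140:420],None,fx=1.15,fy=1.15)
c=np.zeros((600,500,3),np.uint8);c[:360,:500]=a;c[360:590,:b.shape[1]]=b[:230]
cv2.imwrite('pics/c5.png',c); print(read_state()['tcp_pos'])
E
```

```text
[ 599.36647424 -311.61008495  209.38113076]
```

View pics/c5.png

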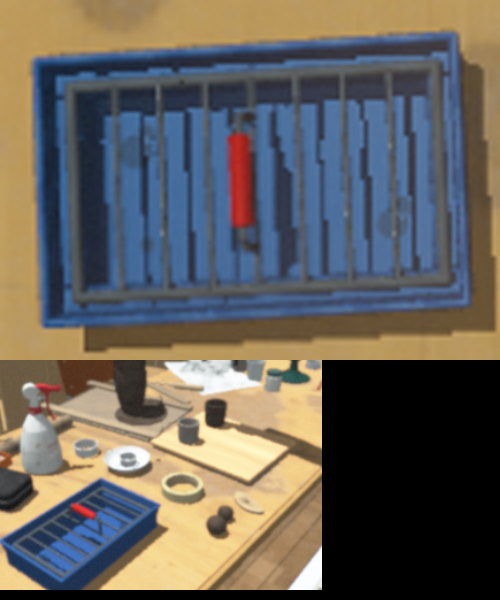

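The rack is seated square in the tray (handle at crop (240,180)), and the cutter is flat in the dish. Next I pick up the dark pot.

Request:
apply_moves(rotation=[[0,0,0],[0,0,0],[0,0,0],[0,0,0],[0,0,0],[0,0,0],[0,0,0],[0,0,0],[0,0,0],[0,0,0],[0,0,0]], translation=[[0,0,-1],[0,0,-1],[0,0,-1],[0,0,-1],[0,0,-0.92],[0,0,0],[0,0,0],[0,0,0],[0,0,0],[0,0,0],[0,0,0]], claw=[1,1,1,1,1,1,0,0,0,0,0], newtons=25)

```text
time_s: 50.38
tcp_pos: [600.2, -313.2, 64.0]
orientation: [3.139, 0.001, 1.621]
contact_force: [-2.0, 1.2, 6.7]
grip_width: 0.735
grasp_force: 26.9
```

Request:
apply_moves(rotation=[[0,0,0],[0,0,0],[0,0,0],[0,0,0],[0,0,0],[0,0,0],[0,0,0],[0,0,0],[0,0,0],[0,0,0],[0,0,0],[0,0,0],[0,0,0],[0,0,0],[0,0,0],[0,0,0],[0,0,0],[0,0,0],[0,0,0],[0,0,0]], translation=[[0,0,0.5],[0,0,1],[0,0,1],[0,0,1],[0,0,1],[-0.2,1,0],[-0.2,1,0],[-0.2,1,0],[-0.2,1,0],[-0.2,1,0],[-0.2,1,0],[-0.2,1,0],[-0.2,1,0],[-0.2,1,0],[-0.2,1,0],[-0.2,1,0],[-0.2,1,0],[-0.2,1,0],[-0.2,1,0],[-0.2,1,0]], claw=[0,0,0,0,0,0,0,0,0,0,0,0,0,0,0,0,0,0,0,0])

```text
time_s: 52.88
tcp_pos: [508.8, 137.8, 197.9]
orientation: [3.14, 0.001, 1.621]
contact_force: [0.7, 0.2, -1.3]
grip_width: 0.739
grasp_force: 28.0
```

Request:
apply_moves(rotation=[[0,0,0],[0,0,0],[0,0,0],[0,0,0],[0,0,0],[0,0,0],[0,0,0],[0,0,0],[0,0,0]], translation=[[-0.2,1,0],[-0.2,1,0],[-0.2,1,0],[0,1,0],[0,1,0],[0,1,0],[0,1,0],[0,0,0],[0,0,0]], claw=[0,0,0,0,0,0,0,0,0])

```text
time_s: 54.0
tcp_pos: [491.3, 346.4, 197.5]
orientation: [3.141, 0.0, 1.621]
contact_force: [0.1, 0.3, -1.8]
grip_width: 0.737
grasp_force: 28.1
```

Request:
apply_moves(rotation=[[0,0,0],[0,0,0],[0,0,0],[0,0,0],[0,0,0],[0,0,0]], translation=[[0,0.02,-1],[0,0,-1],[0,0,-0.9],[0,0,-0.4],[0,0,-0.1],[0,0,0]], claw=[0,0,0,0,0,0])

```text
time_s: 54.75
tcp_pos: [491.6, 347.4, 95.8]
orientation: [3.141, -0.001, 1.62]
contact_force: [-0.3, -0.5, -1.1]
grip_width: 0.735
grasp_force: 28.1
```

Request:
apply_moves(rotation=[[0,0,0],[0,0,0]], translation=[[0,0,-0.08],[0,0,0]], claw=[0,0])

```text
time_s: 55.0
tcp_pos: [491.3, 347.4, 92.9]
orientation: [3.141, -0.0, 1.621]
contact_force: [-0.2, 0.6, -1.2]
grip_width: 0.732
grasp_force: 28.1
```

Request:
apply_moves(rotation=[[0,0,0],[0,0,0]], translation=[[0,0,-0.06],[0,0,0]], claw=[0,0])

```text
time_s: 55.25
tcp_pos: [491.3, 348.1, 91.9]
orientation: [3.14, -0.001, 1.621]
contact_force: [-2.3, -0.2, 6.6]
grip_width: 0.735
grasp_force: 28.0
```

Request:
apply_moves(rotation=[[0,0,0],[0,0,0],[0,0,0],[0,0,0],[0,0,0],[0,0,0],[0,0,0],[0,0,0],[0,0,0],[0,0,0],[0,0,0],[0,0,0],[0,0,0],[0,0,0],[0,0,0],[0,0,0],[0,0,0],[0,0,0],[0,0,0]], translation=[[0,0,0],[0,0,0],[0,0,0],[0,0,1],[0,0,1],[0,0,1],[0,0,1],[0.2,-1,0],[0.2,-1,0],[0.2,-1,0],[0.2,-1,0],[0.2,-1,0],[0.2,-1,0],[0.2,-1,0],[0.2,-1,0],[0.2,-1,0],[0.2,-1,0],[0.2,-1,0],[0.2,-1,0]], claw=[1,1,1,1,1,1,1,1,1,1,1,1,1,1,1,1,1,1,1])

```text
time_s: 57.62
tcp_pos: [563.2, -13.7, 210.7]
orientation: [3.142, 0.0, 1.621]
contact_force: [0.4, -0.9, -0.3]
grip_width: 0.999
grasp_force: 0.0
```

Request:
apply_moves(rotation=[[0,0,0],[0,0,0],[0,0,0],[0,0,0],[0,0,0],[0,0,0],[0,0,0]], translation=[[0.2,-1,0],[0.2,-1,0],[0.2,-1,0],[0.2,-1,0],[0.2,-1,0],[0.15,-0.6,0],[0,0,0]], claw=[1,1,1,1,1,1,1])

```text
time_s: 58.5
tcp_pos: [597.6, -181.6, 210.4]
orientation: [-3.141, -0.0, 1.619]
contact_force: [0.7, 0.3, 0.6]
grip_width: 1.001
grasp_force: 0.0
```

Down 157.

Request:
apply_moves(rotation=[[0,0,0],[0,0,0],[0,0,0],[0,0,0],[0,0,0],[0,0,0],[0,0,0],[0,0,0],[0,0,0],[0,0,0],[0,0,0],[0,0,0]], translation=[[0,0.03,-1],[0,0,-1],[0,0,-1],[0,0,-1],[0,0,-0.8],[0,0,-0.42],[0,0,0],[0,0,0],[0,0,0],[0,0,0],[0,0,0],[0,0,0]], claw=[1,1,1,1,1,1,1,0,0,0,0,0])

```text
time_s: 60.0
tcp_pos: [598.2, -179.8, 55.4]
orientation: [3.14, 0.001, 1.621]
contact_force: [-1.4, 1.4, 7.0]
grip_width: 0.675
grasp_force: 26.0
```

Request:
apply_moves(rotation=[[0,0,0],[0,0,0],[0,0,0],[0,0,0],[0,0,0],[0,0,0],[0,0,0],[0,0,0],[0,0,0],[0,0,0],[0,0,0],[0,0,0],[0,0,0],[0,0,0],[0,0,0],[0,0,0],[0,0,0],[0,0,0],[0,0,0],[0,0,0]], translation=[[0,0,0.5],[0,0,1],[0,0,1],[0,0,1],[0,0,1],[-0.25,1,0],[-0.25,1,0],[-0.25,1,0],[-0.25,1,0],[-0.25,1,0],[-0.25,1,0],[-0.25,1,0],[-0.25,1,0],[-0.25,1,0],[-0.25,1,0],[-0.25,1,0],[-0.25,1,0],[-0.1,0.5,0],[0,0,0],[0,0,0]], claw=[0,0,0,0,0,0,0,0,0,0,0,0,0,0,0,0,0,0,0,0])

```text
time_s: 62.5
tcp_pos: [505.2, 193.9, 189.1]
orientation: [-3.142, 0.001, 1.619]
contact_force: [-0.3, 0.6, -0.9]
grip_width: 0.675
grasp_force: 27.1
```

Request:
apply_moves(rotation=[[0,0,0],[0,0,0],[0,0,0],[0,0,0],[0,0,0],[0,0,0]], translation=[[0,0.04,-1],[0,0,-1],[0,0,-0.8],[0,0,-0.5],[0,0,-0.1],[0,0,0]], claw=[0,0,0,0,0,0])

```text
time_s: 63.25
tcp_pos: [505.1, 196.4, 87.7]
orientation: [3.141, -0.0, 1.62]
contact_force: [1.7, -0.2, -1.1]
grip_width: 0.673
grasp_force: 27.1
```

Request:
apply_moves(rotation=[[0,0,0],[0,0,0]], translation=[[0,0,-0.08],[0,0,0]], claw=[0,0])

```text
time_s: 63.5
tcp_pos: [504.8, 196.5, 85.1]
orientation: [3.141, 0.0, 1.621]
contact_force: [-0.5, -0.7, -0.9]
grip_width: 0.673
grasp_force: 27.1
```

Request:
apply_moves(rotation=[[0,0,0],[0,0,0]], translation=[[0,0,-0.08],[0,0,0]], claw=[0,0])

```text
time_s: 63.75
tcp_pos: [505.0, 196.9, 83.3]
orientation: [3.141, 0.0, 1.621]
contact_force: [-2.3, -2.2, 9.7]
grip_width: 0.676
grasp_force: 28.1
```

Request:
apply_moves(rotation=[[0,0,0],[0,0,0],[0,0,0],[0,0,0],[0,0,0],[0,0,0],[0,0,0],[0,0,0],[0,0,0],[0,0,0],[0,0,0],[0,0,0],[0,0,0],[0,0,0],[0,0,0],[0,0,0],[0,0,0]], translation=[[0,0,0],[0,0,0],[0,0,0],[0,0,1],[0,0,1],[0,0,1],[0,0,1],[0,-1,0],[0,-1,0],[0,-1,0],[0,-1,0],[0,-1,0],[0,-1,0],[0,-1,0],[0,-1,0],[0,0,0],[0,0,0]], claw=[1,1,1,1,1,1,1,1,1,1,1,1,1,1,1,1,1])

```text
time_s: 65.88
tcp_pos: [504.6, -42.9, 202.3]
orientation: [3.141, -0.0, 1.621]
contact_force: [-0.1, -0.4, 0.4]
grip_width: 0.999
grasp_force: 0.0
```

```bash
python3 - <<'E'
from h import *
im=snap('top','t6')[:,:,::-1]; s=snap('scene','s6')[:,:,::-1]
a=cv2.resize(im[185:275,108:233],None,fx=4,fy=4,interpolation=cv2.INTER_CUBIC)
b=cv2.resize(s[190:330,140:340],None,fx=1.7,fy=1.7)
c=np.zeros((600,500,3),np.uint8);c[:360,:500]=a;c[360:598,:b.shape[1]]=b[:238]
cv2.imwrite('pics/c6.png',c)
E
```

```text
(no output)
```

View pics/c6.png

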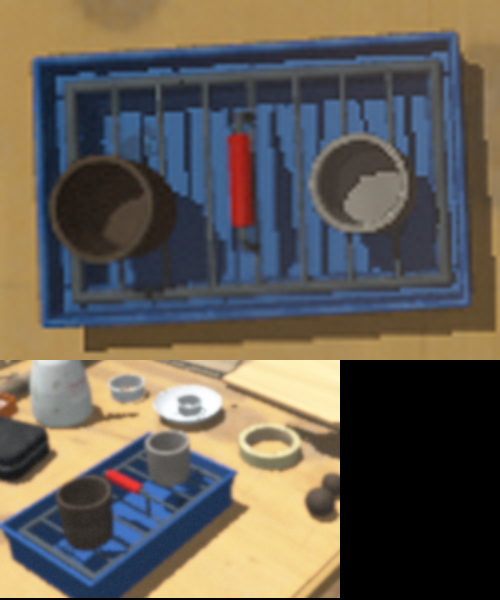

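The picture shows both pots upright at their old places: dark at crop (101,208) against (102,206) before, grey at (361,184) against (361,183). The rack is seated, the cutter is in the dish, and the arm is clear. I'll hand in.

```bash
python3 -c "
from workcell import *
print(hand_in())"
```

```text
the job is handed in; nothing more can be done
None
```

I handed the job in at about 66 s. The last pictures show the cutter flat in the dish, the rack seated in the tray, both pots upright where they stood before, and the tape where it was; the hand-in returned no verdict.

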